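# Proof-load a bisque tile and hold the load

### The job

Proof-load the bisque tile that lies in the drawer of the bench tester: push the open specimen drawer fully home until it snaps into its detent, and only then press the red lever handle down until the needle of the dial stands in the green band. Finish while still holding the lever down with the needle in the green; never let the needle reach the red part of the scale, where the tile would crack, and leave the cup, the calipers and the stack of tiles alone.

Things in the scene. Friction and masses are not known exactly. Their poses are not given: they have to be found in the camera images.
- tester: bench tester for tiles, a dark green-blue C-shaped cast frame about 260 x 140 mm in plan and 345 mm high, bolted to the table. Origin on the table under its vertical loading spindle; x points from its front to its rear column (away from the robot), y to its left, z up. Its head begins 36 mm in front of the origin, above the drawer, and is 70 mm wide
- drawer_front (a point): middle of the front face of the aluminium specimen drawer, 31 mm above the table; moves with the drawer, and is 119 mm in front of the tester's origin when the drawer is home. The front plate is 138 mm wide and reaches from 15 to 65 mm above the table, but only to 47 mm in the 40 mm wide finger notch in its middle
- drawer (a joint): how far the drawer stands open along the tester's -x, m: 0 = home, its front plate against the rails. It slides easily (about 1 N); over the last 11 mm a spring ball first resists with about 9 N, then from 5 mm on snaps it home and keeps it there (left at 5 to 11 mm, it is pushed out again). The tile is fixed in the drawer, centred under the loading nose only when home
- lever_grip (a point): middle of the lever's red handle, on its axis: a straight round bar 26 mm thick and 110 mm long in line with the arm, free end towards the robot. It swings in an upright plane parallel to the tester's x axis, 130 mm to the left of the drawer's middle, with nothing under it. At rest it slopes 0.35 rad up towards the free end and this point is 244 mm above the table
- lever_hinge (a point): point on the lever's pivot in the plane of the lever, 175 mm above the table; the middle of the handle goes round it at 200 mm radius, down as the lever is pressed. The pivot runs along the tester's y
- lever (a joint): angle by which the lever is pressed down, rad: 0 = up at rest, stop at 0.80; the handle is level at 0.35. A spring always drives it back to 0 (about 3 N at the handle). With the drawer home the nose meets the tile at about 0.3, the needle enters the green at about 0.53, is in its middle at about 0.575, leaves it at 0.62 and reaches the red at about 0.68
- needle (a joint): angle of the needle of the load dial, rad, clockwise from 0 at the left end of the scale; 0 until the nose bears on the tile, then 0.03 rad per newton of load. Green band from 1.50 (50 N, pointing straight up the dial) to 2.10 (70 N), red from 2.55 (85 N). Mid-green takes about 13 N downward at the middle of the lever's handle
- dial_centre (a point): centre of the white dial face (104 mm across) above the tester's head; it faces the robot, leans back to look partly upwards, and sinks with the loading spindle, by 30 mm for each rad of the lever
- tile_stack: bystander: stack of four loose terracotta-coloured tiles, 110 x 54 x 32 mm, origin under its middle
- calipers: bystander: steel calipers lying flat, 124 x 72 x 12 mm, origin under their middle
- bisque_cup: bystander: white cup, 68 mm across, 76 mm high, origin under its middle
- side_panel: obstacle, never moves: upright wooden board to the left of the tester, 19 mm thick (y), 360 mm deep (x, from 0.59 to 0.95 m), rising from the table to 0.8 m above it. Origin in its middle, on the floor 850 mm below the table top

How it is judged:
By the outcome, as a careful person would: the job done as asked, in the order asked, and still so for the second after the job is handed in, while the arm keeps its last pose, push and grip.
It also fails if it takes over 51 s, if anything falls off the work surface, if the arm or the gripper's body presses on something with over 40 N, if the wrist force passes 120 N, or if a joint passes its speed limit or range.

### The arm

A 6-joint arm with a two-finger parallel gripper is mounted at the origin on a cart in front of the work surface, level with it; the furniture and walls round the work are solid. World frame = base frame: x ahead of the robot, y to its left, z up, the work surface at z = 0. Lengths are in m, angles in rad, forces in N, time in s.
With the tool pointing down it reaches from about 0.25 to 0.8 m from the base axis. Payload 3.9 kg.
Tool frame: the origin (TCP) lies midway between the tips of the shut fingers; the grasp point (between the pads) lies 19 mm behind it; x points along the fingers, y is the direction in which the jaws open and shut, and the axes are right-handed (so a half turn about x gives the same grasp; the last joint's range is limited). The gripper opens to 85 mm and grips with 20 to 120 N. Pads are 22 mm wide; open, the fingers measure 114 mm over their backs; the gripper's body (76 mm by 85 mm) begins 54 mm behind the grasp point. The pads swing forward as they close: fully open they stand 13 mm farther back than shut.
Start: joints at [0, 0.26, -0.138, 1.173, 0, 1.571], TCP at [0.525, -0, 0.203] pointing down, gripper open.
Joint ranges: [-2.78, 2.78], [-0.83, 1.72], [-1.28, 1.37], [-1.9, 2.12], [-1.57, 1.48], [-3.14, 3.14]. Speed limits (rad/s): [2.57, 2.57, 3.14, 3.14, 3.14, 3.14].

### API

Orientations are given as [roll, pitch, yaw] about the fixed x, y, z axes, in that order (R = Rz(yaw) Ry(pitch) Rx(roll)).
In Python, from rig import r, camera, get_calibration, spot_in, regions_of, mark_of gives the robot as it stands.
- The arm moves only by the shell command python3 -m handwheel 'ROWS' [FORCE]. ROWS is JSON, a list of rows, each a list of 7 numbers: the shift along the tool's x, y, z scaled (see below), then the turn, a rotation vector about the tool's x, y, z scaled (see below), then the opening, from 0 (shut) to 1 (fully open). In form: [[tx, ty, tz, ax, ay, az, grip], ...]. A call has 1 to 12 rows; each row shifts and turns the pose as measured when the row begins, along the tool's axes as they then stand; what a row does not reach is not made up. The controller multiplies each number of a shift by 0.5 m and each number of a turn by 360 degrees. A row lasts 1/12 s, in which the tool goes at most 41.7 mm and 7.16 degrees, less where a joint would pass 70% of its speed; a pose out of reach is approached as far as the arm can. A call with a number of a shift or a turn outside -1 to 1 is refused whole. A call with a gripper value outside its range is refused whole. The fingers move at their own pace and stop on an object; FORCE is the grip in N (left out, the last holds). Time passes only in rows, so rows that do not move let the fingers close. It gives the time, the measured TCP pose, the force and the opening at its end, in the units of the state.
- r.get_obs(): the state, without advancing time (a new reading comes with each control period).
- camera(name): name is "scene" or "side" or "wrist"; returns the picture (420x560x3 uint8, blue, green, red); there is no depth.
- get_calibration(name): a dict with "fx", "fy", "cx", "cy" (pixels), "eye" and "attitude" of the camera in the world; the wrist camera has in their place "T_tool_cam" (4x4, takes a point from camera to tool coordinates, whose origin is the TCP and whose axes are the tool frame's). Camera axes: x right, y down, z forward; pixel columns grow to the right and rows downward; lengths in m; the calibration is good to about 2 mm. A picture is of the moment at which its call begins: read the wrist's pose just before it. get_calibration takes no time and is no camera call.
- r.finish_job(): hands the job in, once; it reports no verdict.
Trained networks look in the newest picture that a camera, given by its name, has taken for a name from the list of things; names that differ only in an ending like _2 or _b are one class to them, and where a whole thing is asked for, a point or a joint stands for the part that bears it (a point fixed in the world has none). Each returns a list of dicts, best first, with "conf" (0 to 1); they miss things now and then, are a little off and sometimes report something else, mostly with a low value. They report only what shows in the picture. A call takes as long as a camera call.
- spot_in(camera, name): "at" ([x, y, z] in m, in world coordinates, good to about 4 mm: the middle of the surface that is visible of it).
- regions_of(camera, name): "pixels" (420x560 bool, what is visible of it).
- mark_of(camera, name): "at" ([x, y, z] in m, in world coordinates, good to about 4 mm: a listed point, or the origin of a listed thing).
The state is a dict: "time": time; "qpos": joint angles; "qvel": joint speeds; "effort": joint torques, N m; "eef_pos": TCP position; "tool_rot": TCP orientation; "force": force on the tool from outside, world axes, zero at the start; "ft_torque": the same for the moment, N m; "finger_gap": opening from 0.0 (shut) to 1.0 (fully open).
Only numpy, scipy, OpenCV 4.12 (cv2) and the standard library are available. Lean on these libraries where they do the work, as an engineer would, in place of code of your own. Each camera call takes 0.05 s, during which the arm holds its last target.

## Working session

There is one attempt and no reset: what is moved stays moved. The work goes in short steps, Python scripts to look and compute and a shell command to move; the robot and the scene stay as the last step left them, time stands still between calls to the robot, and variables do not carry over. Pictures are saved under pics/ and viewed, and the job is handed in when it is done.

```bash
ls; mkdir -p pics; cat > h.py <<'E'
import numpy as np, cv2
from rig import r, camera, get_calibration, spot_in, regions_of, mark_of
E
python3 - <<'E'
from h import *
o=r.get_obs(); print(o)
for c in ("scene","side"):
    im=camera(c); cv2.imwrite(f"pics/{c}0.png",im)
    for n in ("tester","drawer_front","lever_grip","lever_hinge","dial_centre","tile_stack","calipers","bisque_cup","side_panel"):
        try:
            print(c,n,[(np.round(d["at"],4).tolist(),round(d["conf"],2)) for d in mark_of(c,n)][:2])
        except Exception as e: print(n,e)
print(r.get_obs()["time"])
E
```

```text
pics
{'time': 0.0, 'qpos': array([ 3.41990283e-06,  2.60674844e-01, -1.39398387e-01,  1.17270184e+00,
        1.64460293e-05,  1.57079348e+00]), 'qvel': array([-2.67617509e-04,  1.67747376e-03,  7.20575231e-04, -2.35609538e-03,
        1.22726649e-03,  9.97810737e-05]), 'effort': array([-3.22425103e-04, -4.05677426e+01,  2.53926122e+01,  1.89446745e-02,
       -4.02533055e-05,  2.61086342e-05]), 'eef_pos': array([5.24246672e-01, 7.53089230e-06, 2.01958685e-01]), 'tool_rot': array([-1.57911032,  1.56881752,  3.13328491]), 'force': array([-0.21372891, -0.44519008,  0.81887095]), 'ft_torque': array([ 0.02840898, -0.04742239, -0.02327791]), 'finger_gap': 1.0010411533147565}
scene tester [([0.6931, -0.13, -0.0019], 0.82)]
scene drawer_front [([0.5252, -0.1771, 0.0322], 0.76)]
scene lever_grip [([0.5084, -0.0437, 0.2407], 0.6)]
scene lever_hinge [([0.6872, 0.001, 0.1784], 0.98)]
scene dial_centre [([0.6725, -0.1346, 0.3016], 0.7)]
scene tile_stack [([0.4274, 0.1775, 0.0004], 0.56)]
scene calipers [([0.4544, -0.4194, 0.0009], 0.56), ([0.6939, -0.1317, -0.003], 0.19)]
scene bisque_cup [([0.5736, -0.4326, -0.0038], 0.84), ([0.4546, -0.4191, 0.0008], 0.73)]
scene side_panel []
side tester [([0.6928, -0.1347, 0.0032], 0.91)]
side drawer_front [([0.5246, -0.1753, 0.0315], 0.9)]
side lever_grip [([0.5056, -0.0499, 0.2446], 0.74)]
side lever_hinge [([0.4297, 0.1772, -0.0002], 0.74), ([0.6847, -0.0017, 0.1735], 0.67)]
side dial_centre [([0.673, -0.1365, 0.3024], 0.7)]
side tile_stack []
side calipers [([0.4517, -0.4196, 0.0008], 0.57)]
side bisque_cup [([0.5714, -0.4342, 0.0025], 0.75)]
side side_panel []
1.0
```

View pictures.

View pics/scene0.png

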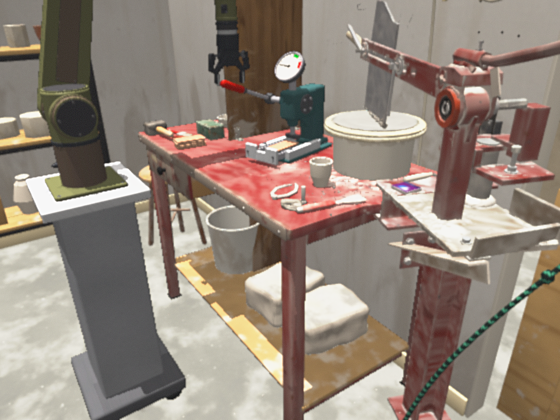

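View pics/side0.png

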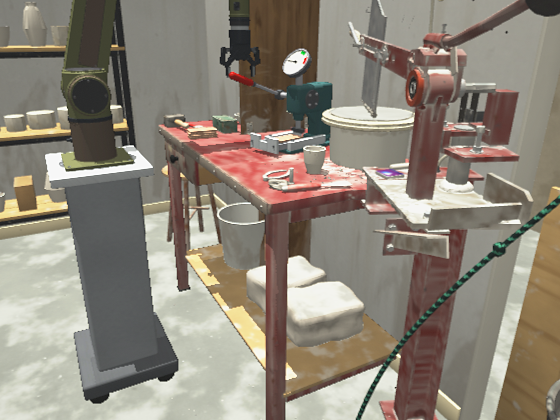

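```bash
cat >> h.py <<'E'
from scipy.spatial.transform import Rotation as Ro
TH=0.256
ux=np.array([np.cos(TH),np.sin(TH),0]); uy=np.array([-np.sin(TH),np.cos(TH),0])
def R(): return Ro.from_euler('xyz',r.get_obs()["tool_rot"])
def rows_to(p,Rt=None):
    o=r.get_obs(); R0=R(); d=R0.inv().apply(np.array(p)-o["eef_pos"])
    print("shift tool units total",np.round(d/0.5,4),"mm",np.round(d*1000,1))
    if Rt is not None: print("rotvec units",np.round((R0.inv()*Rt).as_rotvec()/(2*np.pi),4))
def st():
    o=r.get_obs(); print(round(o["time"],2),np.round(o["eef_pos"],4),np.round(o["force"],1),np.round(o["qpos"],3),round(o["finger_gap"],2)); print(np.round(R().as_matrix(),3).tolist())
def dn(yaw): # tool down, tool y along world left rotated by yaw
    x=np.array([0,0,-1.]); y=np.array([-np.sin(yaw),np.cos(yaw),0]); return Ro.from_matrix(np.array([x,y,np.cross(x,y)]).T)
E
python3 - <<'E'
from h import *
st()
for s in (0,np.pi):
    rows_to([0.486,-0.186,0.3],dn(TH+s))
E
```

```text
1.0 [ 0.525  -0.      0.2028] [ 0.1 -0.8 -0.6] [-0.     0.26  -0.138  1.173 -0.     1.571] 1.0
[[-0.0, 1.0, -0.0], [-0.0, -0.0, -1.0], [-1.0, -0.0, 0.0]]
shift tool units total [-0.1944 -0.078   0.372 ] mm [-97.2 -39.  186. ]
rotvec units [-0.2907 -0.      0.    ]
shift tool units total [-0.1944 -0.078   0.372 ] mm [-97.2 -39.  186. ]
rotvec units [0.2093 0.     0.    ]
```

```bash
python3 -m handwheel '[[-0.07,0,0,0,0,0,0],[-0.07,0,0,0,0,0,0],[-0.07,0,0,0,0,0,0],[0,0,0.08,0.019,0,0,0],[0,0,0.08,0.019,0,0,0],[0,0,0,0,0,0,0]]' 30; python3 - <<'E'
from h import *
st()
rows_to([0.486,-0.186,0.3],dn(TH+np.pi))
E
```

```text
time: 1.5
eef_pos: [0.5174, -0.08, 0.3096]
tool_rot: [-1.124, 1.563, -2.938]
force: [0.5, 0.2, 0.4]
finger_gap: 0.142
1.5 [ 0.5174 -0.08    0.3096] [0.5 0.2 0.4] [-0.152  0.243  0.115  1.45  -0.003  1.662] 0.14
[[-0.008, 0.971, -0.24], [-0.002, -0.24, -0.971], [-1.0, -0.007, 0.003]]
shift tool units total [ 0.0199 -0.01    0.2208] mm [ 10.   -5.  110.4]
rotvec units [0.1707 0.0011 0.0007]
```

```bash
python3 -m handwheel '[[0,0,0.08,0.019,0,0,0],[0,0,0.08,0.019,0,0,0],[0,0,0,0.019,0,0,0],[0,0,0,0.019,0,0,0],[0,0,0,0.019,0,0,0],[0,0,0,0.019,0,0,0],[0,0,0,0.019,0,0,0],[0,0,0,0.019,0,0,0],[0,0,0,0.019,0,0,0]]'; python3 - <<'E'
from h import *
st()
rows_to([0.480,-0.190,0.3],dn(TH+np.pi))
E
```

```text
time: 2.25
eef_pos: [0.4936, -0.1582, 0.3095]
tool_rot: [-0.181, 1.565, -3.105]
force: [0.1, -0.3, 0.2]
finger_gap: -0.008
2.25 [ 0.4936 -0.1582  0.3095] [ 0.1 -0.3  0.2] [-3.090e-01  2.320e-01  9.900e-02  1.444e+00 -2.000e-03  2.615e+00] -0.01
[[-0.006, 0.216, -0.976], [-0.0, -0.976, -0.216], [-1.0, -0.001, 0.006]]
shift tool units total [0.0191 0.0562 0.0402] mm [ 9.6 28.1 20.1]
rotvec units [-0.0061  0.0009  0.0002]
```

```bash
python3 -m handwheel '[[0,0.056,0.05,-0.006,0.001,0,0],[0.07,0,0,0,0,0,0],[0.07,0,0,0,0,0,0],[0.07,0,0,0,0,0,0],[0.07,0,0,0,0,0,0],[0,0,0,0,0,0,0]]'; python3 - <<'E'
from h import *
st()
for c in ("scene","side","wrist"): cv2.imwrite(f"pics/{c}1.png",camera(c))
for c in ("scene","side","wrist"): print([(np.round(d["at"],4),round(d["conf"],2)) for d in mark_of(c,"drawer_front")][:2])
a=cv2.imread("pics/scene1.png")[30:200,180:380]; b=cv2.imread("pics/side1.png")[30:200,180:380]
cv2.imwrite("pics/c1.png",cv2.resize(np.hstack([a,b]),(800,340)))
rows_to([0.480,-0.190,0.03],dn(TH+np.pi))
E
```

```text
time: 2.75
eef_pos: [0.4774, -0.1922, 0.1671]
tool_rot: [2.776, 1.562, -0.113]
force: [-1.2, 0.7, -0.1]
finger_gap: -0.002
2.75 [ 0.4774 -0.1922  0.1671] [-1.2  0.7 -0.1] [-3.840e-01  2.540e-01 -2.420e-01  1.066e+00  2.000e-03  2.505e+00] -0.0
[[0.009, 0.25, -0.968], [-0.001, -0.968, -0.25], [-1.0, 0.003, -0.008]]
[(array([ 0.5266, -0.1765,  0.0326]), 0.68), (array([ 0.6938, -0.1317, -0.002 ]), 0.61)]
[(array([ 0.5245, -0.1752,  0.03  ]), 0.6)]
[]
shift tool units total [ 0.2929 -0.0169  0.0145] mm [146.4  -8.5   7.2]
rotvec units [-0.0005 -0.0037 -0.0023]
```

View pics/c1.png

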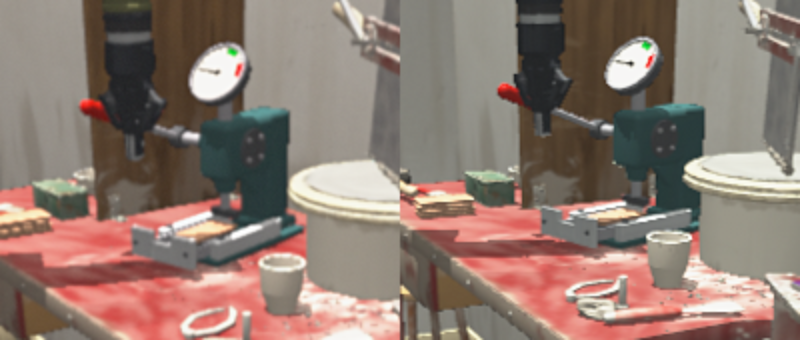

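View pics/wrist1.png

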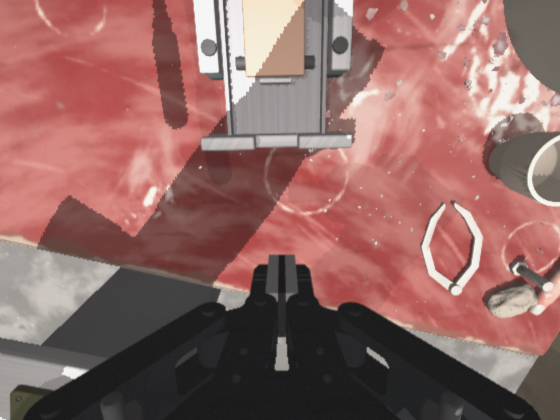

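```bash
python3 -m handwheel '[[0.07,0,0,0,-0.003,-0.002,0],[0.07,0,0,0,0,0,0],[0.07,0,0,0,0,0,0],[0.06,0,0,0,0,0,0],[0,0,0,0,0,0,0]]'; python3 -m handwheel '[[0,0,-0.03,0,0,0,0],[0,0,-0.03,0,0,0,0],[0,0,-0.02,0,0,0,0],[0,0,-0.02,0,0,0,0],[0,0,0,0,0,0,0]]'; python3 - <<'E'
from h import *
st()
camera("wrist");print([(np.round(d["at"],4),round(d["conf"],2)) for d in mark_of("wrist","drawer_front")][:2])
for c in ("scene","side"): 
  camera(c);print([(np.round(d["at"],4),round(d["conf"],2)) for d in mark_of(c,"drawer_front")][:2])
E
```

```text
time: 3.47
eef_pos: [0.5028, -0.2014, 0.0521]
tool_rot: [2.539, 1.535, -0.349]
force: [-0.3, 0.6, 0.7]
finger_gap: 0.004
time: 3.88
eef_pos: [0.5593, -0.1906, 0.0639]
tool_rot: [2.539, 1.524, -0.35]
force: [1.0, -0.5, 0.1]
finger_gap: -0.0
3.88 [ 0.5593 -0.1906  0.0639] [ 1.  -0.5  0.1] [-3.28e-01  4.26e-01 -2.72e-01  8.25e-01 -1.00e-03  2.56e+00] -0.0
[[0.044, 0.25, -0.967], [-0.016, -0.968, -0.251], [-0.999, 0.027, -0.039]]
[(array([ 0.526 , -0.1754,  0.0285]), 0.91)]
[(array([ 0.5263, -0.177 ,  0.0306]), 0.57)]
[(array([ 0.5253, -0.1756,  0.0347]), 0.85)]
```

```bash
python3 -m handwheel '[[-0.05,0,0,0,0,0,0],[0,0,0,0,0,0,0]]'; python3 - <<'E'
from h import *
st()
rows_to([0.477,-0.190,0.1],dn(TH+np.pi))
E
```

```text
time: 4.35
eef_pos: [0.5509, -0.1897, 0.0859]
tool_rot: [2.514, 1.534, -0.377]
force: [0.3, 0.0, 0.3]
finger_gap: -0.002
4.35 [ 0.5509 -0.1897  0.0859] [0.3 0.  0.3] [-3.31e-01  4.01e-01 -2.48e-01  8.85e-01 -2.00e-03  2.56e+00] -0.0
[[0.034, 0.248, -0.968], [-0.013, -0.969, -0.249], [-0.999, 0.022, -0.03]]
shift tool units total [-0.0333 -0.0355  0.1423] mm [-16.6 -17.8  71.2]
rotvec units [-0.0008 -0.0047 -0.0034]
```

```bash
python3 -m handwheel '[[-0.02,-0.01,0.05,0,-0.002,-0.0015,0],[0,-0.01,0.05,0,-0.002,-0.0015,0],[0,-0.01,0.045,0,0,0,0],[0,0,0,0,0,0,0],[0,0,0,0,0,0,0]]'; python3 - <<'E'
from h import *
st()
rows_to([0.477,-0.190,0.03],dn(TH+np.pi))
E
```

```text
time: 4.77
eef_pos: [0.472, -0.1935, 0.0952]
tool_rot: [2.581, 1.567, -0.31]
force: [0.7, 0.3, 0.2]
finger_gap: 0.008
4.77 [ 0.472  -0.1935  0.0952] [0.7 0.3 0.2] [-0.389  0.303 -0.373  0.89   0.     2.502] 0.01
[[0.004, 0.247, -0.969], [-0.001, -0.969, -0.247], [-1.0, 0.002, -0.004]]
shift tool units total [ 0.1305 -0.0047 -0.011 ] mm [65.2 -2.3 -5.5]
rotvec units [-0.001  -0.0006 -0.0004]
```

```bash
python3 -m handwheel '[[0.035,0,0,0,0,0,0],[0.035,0,0,0,0,0,0],[0.035,0,0,0,0,0,0],[0,0,0,0,0,0,0],[0,0,0,0,0,0,0]]'; python3 - <<'E'
from h import *
st()
rows_to([0.477,-0.190,0.03],dn(TH+np.pi))
E
```

```text
time: 5.18
eef_pos: [0.4746, -0.1949, 0.0428]
tool_rot: [2.561, 1.561, -0.332]
force: [1.1, 0.9, -0.0]
finger_gap: -0.002
5.18 [ 0.4746 -0.1949  0.0428] [ 1.1  0.9 -0. ] [-3.900e-01  3.570e-01 -4.510e-01  7.530e-01  1.000e-03  2.503e+00] -0.0
[[0.009, 0.246, -0.969], [-0.003, -0.969, -0.246], [-1.0, 0.005, -0.008]]
shift tool units total [ 0.0257 -0.0085 -0.0069] mm [12.8 -4.2 -3.4]
rotvec units [-0.0012 -0.0013 -0.0008]
```

```bash
python3 -m handwheel '[[0.03,-0.008,0,-0.001,-0.001,-0.001,0],[0,0,0,0,0,0,0],[0,0,0,0,0,0,0]]'; python3 -m handwheel '[[0,0,-0.02,0,0,0,0],[0,0,-0.02,0,0,0,0],[0,0,-0.02,0,0,0,0],[0,0,0,0,0,0,0]]';  python3 - <<'E'
from h import *
st()
camera("wrist");print([(np.round(d["at"],4),round(d["conf"],2)) for d in mark_of("wrist","drawer_front")][:2])
E
```

```text
time: 5.43
eef_pos: [0.476, -0.1917, 0.0296]
tool_rot: [2.972, 1.567, 0.085]
force: [0.7, -0.2, -0.3]
finger_gap: -0.004
time: 5.77
eef_pos: [0.5109, -0.1846, 0.0335]
tool_rot: [2.725, 1.56, -0.163]
force: [0.2, -1.1, 0.3]
finger_gap: -0.0
5.77 [ 0.5109 -0.1846  0.0335] [ 0.2 -1.1  0.3] [-3.480e-01  4.110e-01 -3.910e-01  7.590e-01  2.000e-03  2.539e+00] -0.0
[[0.01, 0.252, -0.968], [-0.002, -0.968, -0.252], [-1.0, 0.004, -0.01]]
[(array([ 0.5271, -0.176 ,  0.0302]), 0.73)]
```

```bash
python3 -m handwheel '[[0.004,0,-0.02,0,0,0,0],[0.003,0,-0.02,0,0,0,0],[0.003,0,-0.02,0,0,0,0],[0.002,0,-0.02,0,0,0,0],[0,0,0,0,0,0,0]]';  python3 - <<'E'
from h import *
st()
camera("wrist");print([(np.round(d["at"],4),round(d["conf"],2)) for d in mark_of("wrist","drawer_front")][:2])
f=np.array([.526,-.1758,.03]); o=np.array([.693,-.132,0]);p=r.get_obs()["eef_pos"]
print("tcp in tester",(p-o)@ux,(p-o)@uy)
E
```

```text
time: 6.28
eef_pos: [0.5505, -0.1733, 0.0265]
tool_rot: [2.741, 1.564, -0.147]
force: [0.8, -0.7, -0.0]
finger_gap: 0.001
6.28 [ 0.5505 -0.1733  0.0265] [ 0.8 -0.7 -0. ] [-3.060e-01  4.690e-01 -3.090e-01  7.860e-01  1.000e-03  2.582e+00] 0.0
[[0.007, 0.251, -0.968], [-0.001, -0.968, -0.251], [-1.0, 0.003, -0.006]]
[]
tcp in tester -0.15055959076467101 -0.0033727739660693976
```

```bash
python3 -m handwheel '[[0.002,0,-0.02,0,0,0,0],[0.002,0,-0.02,0,0,0,0],[0,0,-0.02,0,0,0,0],[0,0,0,0,0,0,0]]';  python3 - <<'E'
from h import *
st()
camera("wrist");print([(np.round(d["at"],4),round(d["conf"],2)) for d in mark_of("wrist","drawer_front")][:2])
o=np.array([.693,-.132,0]);p=r.get_obs()["eef_pos"]
print("tcp in tester",(p-o)@ux,(p-o)@uy)
for c in ("scene","side"): 
  cv2.imwrite(f"pics/{c}2.png",camera(c));print([(np.round(d["at"],4),round(d["conf"],2)) for d in mark_of(c,"drawer_front")][:2])
E
```

```text
time: 6.72
eef_pos: [0.5786, -0.1653, 0.0241]
tool_rot: [2.731, 1.568, -0.159]
force: [0.8, -0.7, 0.0]
finger_gap: -0.002
6.72 [ 0.5786 -0.1653  0.0241] [ 0.8 -0.7  0. ] [-0.278  0.51  -0.241  0.816  0.     2.611] -0.0
[[0.003, 0.249, -0.968], [-0.0, -0.968, -0.249], [-1.0, 0.001, -0.003]]
[(array([ 0.525 , -0.1789,  0.0301]), 0.63)]
tcp in tester -0.12131305871744436 -0.0027438946248563396
[(array([ 0.527 , -0.1773,  0.0319]), 0.78), (array([ 0.4288,  0.174 , -0.0043]), 0.69)]
[(array([ 0.5267, -0.177 ,  0.0338]), 0.61)]
```

```bash
python3 - <<'E'
from h import *
a=cv2.imread("pics/scene2.png")[30:200,180:380]; b=cv2.imread("pics/side2.png")[30:200,180:380]
cv2.imwrite("pics/c2.png",cv2.resize(np.hstack([a,b]),(800,340)))
cv2.imwrite("pics/wrist2.png",camera("wrist"))
E
```

```text
(no output)
```

View pics/c2.png

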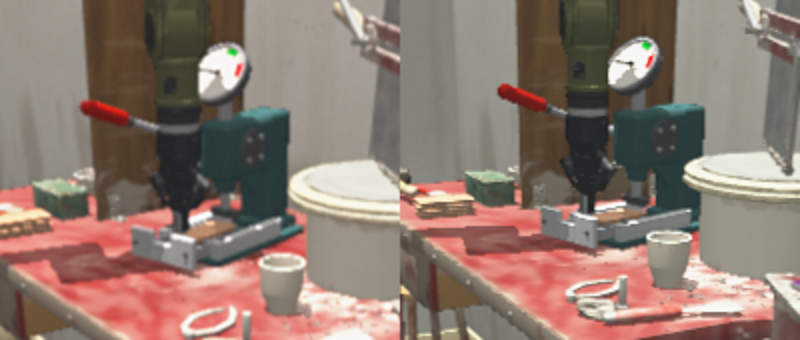

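View pics/wrist2.png

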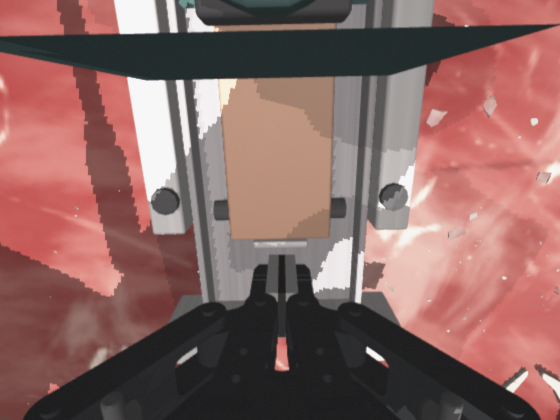

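```bash
cat >> h.py <<'E'
def proj(c,p):
    k=get_calibration(c); A=np.array(k["attitude"])
    if A.shape!=(3,3): A=Ro.from_euler('xyz',A).as_matrix()
    q=A.T@(np.array(p)-np.array(k["eye"])); return np.round([k["fx"]*q[0]/q[2]+k["cx"],k["fy"]*q[1]/q[2]+k["cy"]],1)
E
python3 - <<'E'
from h import *
print(get_calibration("scene"),get_calibration("wrist"))
p=r.get_obs()["eef_pos"]
for c in ("scene","side"):
    print(c,proj(c,p),proj(c,[.526,-.1765,.031]),proj(c,[.693,-.132,0]),proj(c,[.507,-.047,.243]))
    im=camera(c); u,v=proj(c,p).astype(int)
    cv2.imwrite(f"pics/z3{c}.png",cv2.resize(im[v-60:v+40,u-60:u+70],None,fx=6,fy=6,interpolation=cv2.INTER_NEAREST))
E
```

```text
{'fx': 439.58615414486746, 'fy': 439.58615414486746, 'cx': 272.6017092684054, 'cy': 217.70065942502617, 'eye': array([-0.21074622, -1.38170648,  0.48855601]), 'attitude': array([-2.0248087 ,  0.01877125, -0.58577428])} {'fx': 303.96277293366114, 'fy': 303.96277293366114, 'cx': 281.3711307189686, 'cy': 208.87522677106142, 'T_tool_cam': array([[ 1.75975768e-04, -3.16507140e-01,  9.48590111e-01,
        -1.70319117e-01],
       [ 9.99999878e-01, -3.81574959e-04, -3.12829474e-04,
         7.31271059e-04],
       [ 4.60970995e-04,  9.48590051e-01,  3.16507034e-01,
        -8.11289690e-02],
       [ 0.00000000e+00,  0.00000000e+00,  0.00000000e+00,
         1.00000000e+00]])}
scene [270.1 154.3] [259.5 155.8] [292.2 152.3] [232.  86.]
side [273.5 144.8] [262.4 144.9] [297.4 145.8] [241.2  78.4]
```

View pics/z3side.png

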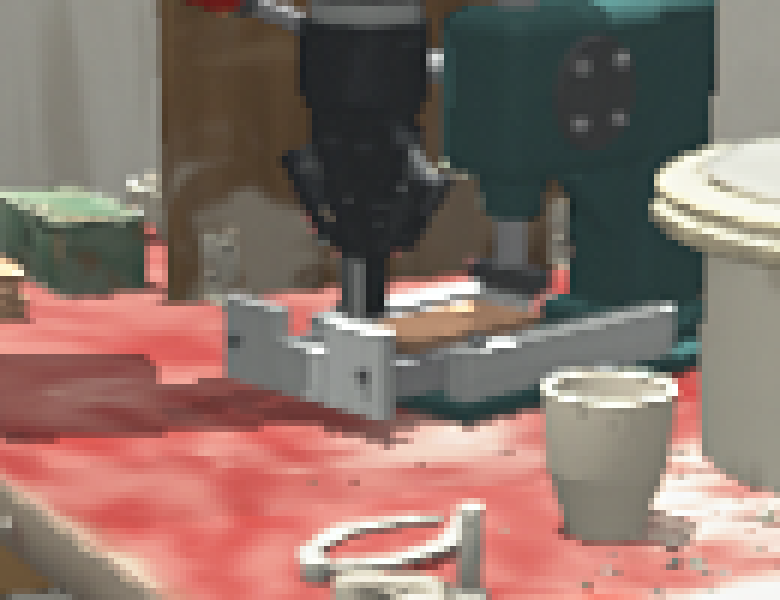

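```bash
python3 -m handwheel '[[-0.05,0,0,0,0,0,0],[-0.05,0,0,0,0,0,0],[-0.05,0,0,0,0,0,0],[-0.03,0,0,0,0,0,0],[0,0,0,0,0,0,0]]'; python3 - <<'E'
from h import *
st(); rows_to([.470,-.1905,.12],dn(TH+np.pi))
camera("wrist");print([(np.round(d["at"],4),round(d["conf"],2)) for d in mark_of("wrist","drawer_front")][:2])
E
```

```text
time: 7.58
eef_pos: [0.5718, -0.1654, 0.1154]
tool_rot: [-0.493, 1.564, 2.898]
force: [0.8, -0.1, 0.1]
finger_gap: -0.003
7.58 [ 0.5718 -0.1654  0.1154] [ 0.8 -0.1  0.1] [-0.281  0.431 -0.114  1.032 -0.     2.611] -0.0
[[-0.006, 0.247, -0.969], [0.002, -0.969, -0.247], [-1.0, -0.003, 0.006]]
shift tool units total [-0.008  -0.0016  0.2097] mm [ -4.   -0.8 104.9]
rotvec units [-0.001   0.0009  0.0005]
[(array([ 0.5249, -0.1771,  0.0284]), 0.89)]
```

```bash
python3 -m handwheel '[[0,0,0.06,-0.001,0.001,0,0.9],[0,0,0.05,0,0,0,0.9],[0,0,0.05,0,0,0,0.9],[0,0,0.05,0,0,0,0.9],[0,0,0,0,0,0,0.9],[0,0,0,0,0,0,0.9]]'; python3 - <<'E'
from h import *
st(); rows_to([.470,-.1905,.025],dn(TH+np.pi))
cv2.imwrite("pics/w4.png",camera("wrist"));print([(np.round(d["at"],4),round(d["conf"],2)) for d in mark_of("wrist","drawer_front")][:2])
E
```

```text
time: 8.18
eef_pos: [0.4592, -0.1894, 0.1027]
tool_rot: [-0.783, 1.552, 2.616]
force: [0.8, -0.9, -0.0]
finger_gap: 0.845
8.18 [ 0.4592 -0.1894  0.1027] [ 0.8 -0.9 -0. ] [-0.393  0.293 -0.368  0.929  0.003  2.491] 0.85
[[-0.017, 0.255, -0.967], [0.01, -0.967, -0.255], [-1.0, -0.013, 0.014]]
shift tool units total [ 0.1549  0.0098 -0.0224] mm [ 77.5   4.9 -11.2]
rotvec units [0.0003 0.0022 0.0021]
[(array([ 0.5258, -0.1784,  0.0293]), 0.55)]
```

View pics/w4.png

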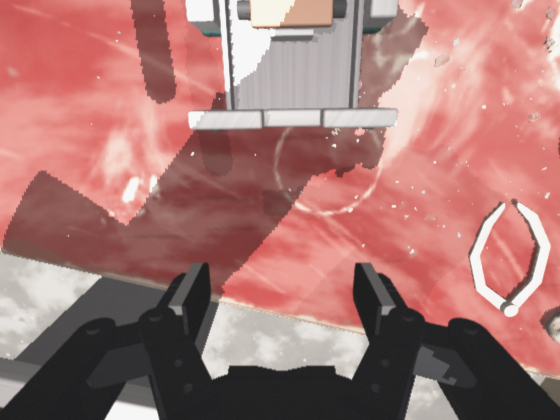

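```bash
python3 -m handwheel '[[0.04,0.01,-0.01,0,0.002,0.002,0.8],[0.04,0,0,0,0,0,0.8],[0.04,0,0,0,0,0,0.8],[0.025,0,0,0,0,0,0.8],[0,0,0,0,0,0,0.8],[0,0,0,0,0,0,0.8]]'; python3 - <<'E'
from h import *
st(); rows_to([.480,-.1895,.025],dn(TH+np.pi))
for c in ("wrist","side"): cv2.imwrite(f"pics/{c}5.png",camera(c))
E
```

```text
time: 8.78
eef_pos: [0.4742, -0.1926, 0.0264]
tool_rot: [2.686, 1.565, -0.193]
force: [0.2, -0.0, 0.1]
finger_gap: 0.799
8.78 [ 0.4742 -0.1926  0.0264] [ 0.2 -0.   0.1] [-3.870e-01  3.770e-01 -4.720e-01  7.170e-01  1.000e-03  2.492e+00] 0.8
[[0.006, 0.26, -0.966], [-0.001, -0.966, -0.26], [-1.0, 0.003, -0.005]]
shift tool units total [ 0.0029 -0.003  -0.0128] mm [ 1.4 -1.5 -6.4]
rotvec units [ 0.0011 -0.0008 -0.0004]
```

View pics/wrist5.png

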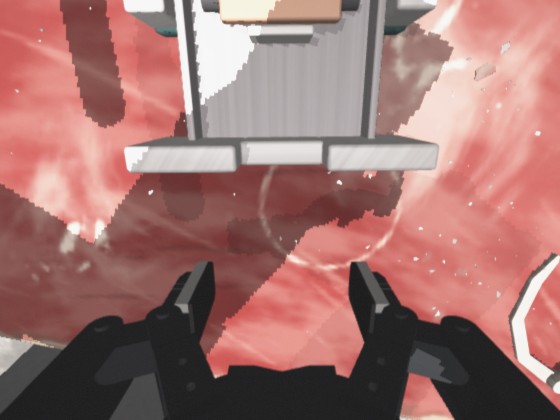

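```bash
python3 -m handwheel '[[0.001,0,-0.016,0.001,0,0,0.8],[0.001,0,-0.016,0,0,0,0.8],[0.001,0,-0.016,0,0,0,0.8],[0.001,0,-0.016,0,0,0,0.8],[0.001,0,-0.016,0,0,0,0.8],[0,0,0,0,0,0,0.8]]'; python3 - <<'E'
from h import *
st()
for c in ("wrist","side"): cv2.imwrite(f"pics/{c}6.png",camera(c))
E
```

```text
time: 9.38
eef_pos: [0.5219, -0.1827, 0.0289]
tool_rot: [2.604, 1.555, -0.281]
force: [0.3, 0.3, 0.0]
finger_gap: 0.798
9.38 [ 0.5219 -0.1827  0.0289] [0.3 0.3 0. ] [-3.370e-01  4.260e-01 -3.790e-01  7.500e-01  1.000e-03  2.548e+00] 0.8
[[0.015, 0.253, -0.967], [-0.004, -0.967, -0.253], [-1.0, 0.008, -0.014]]
```

View pics/wrist6.png

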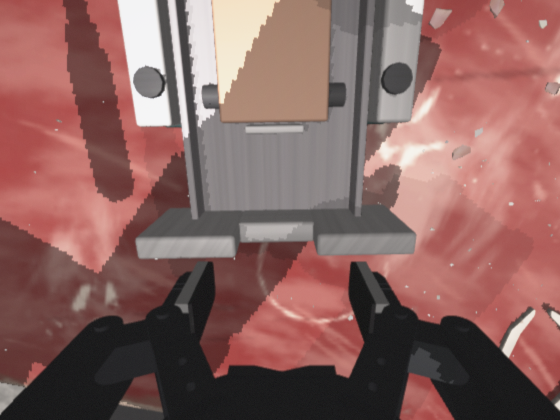

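```bash
python3 -m handwheel '[[0.004,0,-0.012,0,-0.001,0,0.8],[0.003,0,-0.012,0,-0.001,0,0.8],[0.002,0,-0.012,0,0,0,0.8]]'; python3 - <<'E'
from h import *
st()
for c in ("wrist","side"): cv2.imwrite(f"pics/{c}7.png",camera(c))
E
```

```text
time: 9.73
eef_pos: [0.5356, -0.1781, 0.0241]
tool_rot: [0.882, 1.562, -2.005]
force: [-1.1, 0.4, 0.9]
finger_gap: 0.803
9.73 [ 0.5356 -0.1781  0.0241] [-1.1  0.4  0.9] [-0.316  0.459 -0.335  0.777 -0.008  2.571] 0.8
[[-0.003, 0.252, -0.968], [-0.008, -0.968, -0.252], [-1.0, 0.006, 0.005]]
```

View pics/wrist7.png

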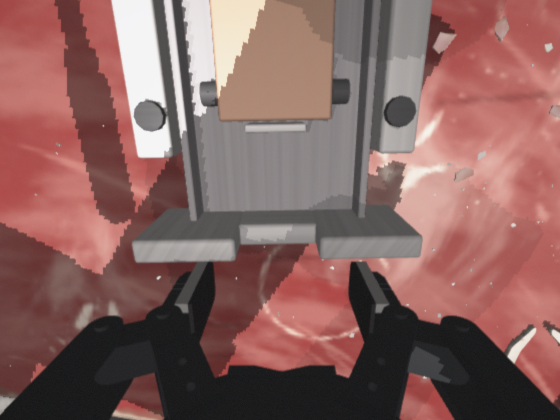

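```bash
python3 -m handwheel '[[0.001,0,-0.014,0,0,0,0.8],[0.001,0,-0.014,0,0,0,0.8],[0.001,0,-0.014,0,0,0,0.8],[0.001,0,-0.014,0,0,0,0.8]]'; python3 - <<'E'
from h import *
st()
for c in ("wrist","side"): cv2.imwrite(f"pics/{c}8.png",camera(c))
o=np.array([.693,-.132,0]);p=r.get_obs()["eef_pos"]
print("tcp in tester",(p-o)@ux,(p-o)@uy)
E
```

```text
time: 10.17
eef_pos: [0.5606, -0.1707, 0.0208]
tool_rot: [0.4, 1.557, -2.488]
force: [-10.2, -1.6, 7.7]
finger_gap: 0.801
10.17 [ 0.5606 -0.1707  0.0208] [-10.2  -1.6   7.7] [-0.289  0.498 -0.274  0.806 -0.011  2.598] 0.8
[[-0.011, 0.252, -0.968], [-0.008, -0.968, -0.252], [-1.0, 0.005, 0.012]]
tcp in tester -0.13472664356103686 -0.004290862535320162
```

View pics/wrist8.png

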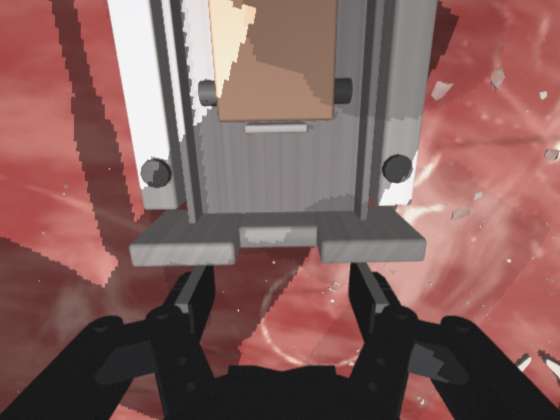

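```bash
python3 -m handwheel '[[0,0,-0.02,0,0,0,0.8],[0,0,-0.02,0,0,0,0.8],[0,0,-0.02,0,0,0,0.8]]'; python3 - <<'E'
from h import *
st()
for c in ("wrist","side"): cv2.imwrite(f"pics/{c}9.png",camera(c))
o=np.array([.693,-.132,0]);p=r.get_obs()["eef_pos"]
print("tcp in tester",(p-o)@ux,(p-o)@uy)
st()
E
```

```text
time: 10.52
eef_pos: [0.5649, -0.1668, 0.0181]
tool_rot: [0.063, 1.51, -2.823]
force: [-21.5, -7.7, 15.8]
finger_gap: 0.799
10.52 [ 0.5649 -0.1668  0.0181] [-21.5  -7.7  15.8] [-0.267  0.535 -0.216  0.87  -0.033  2.619] 0.8
[[-0.057, 0.253, -0.966], [-0.019, -0.967, -0.252], [-0.998, 0.004, 0.06]]
tcp in tester -0.13274911935751885 -0.000741532040022601
10.62 [ 0.5648 -0.1663  0.0175] [-21.9  -6.8  15. ] [-0.267  0.536 -0.216  0.87  -0.033  2.619] 0.8
[[-0.058, 0.253, -0.966], [-0.018, -0.967, -0.253], [-0.998, 0.003, 0.061]]
```

View pics/wrist9.png

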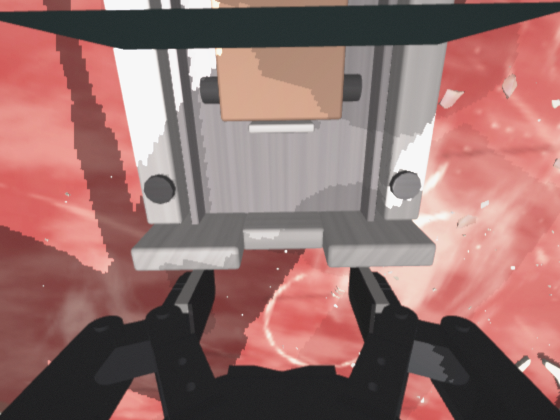

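```bash
python3 -m handwheel '[[0,0,0.02,0,0.005,0,0.8],[0,0,0.02,0,0.004,0,0.8],[-0.01,0,0.02,0,0,0,0.8],[0,0,0,0,0,0,0.8]]'; python3 - <<'E'
from h import *
st()
for c in ("wrist","side","scene"):
  cv2.imwrite(f"pics/{c}10.png",camera(c)); print([(np.round(d["at"],4),round(d["conf"],2),np.round((d["at"]-np.array([.693,-.132,0]))@ux,4)) for d in mark_of(c,"drawer_front")][:2])
E
```

```text
time: 10.95
eef_pos: [0.5337, -0.1736, 0.0229]
tool_rot: [0.099, 1.564, -2.787]
force: [0.3, -0.2, 0.1]
finger_gap: 0.799
10.95 [ 0.5337 -0.1736  0.0229] [ 0.3 -0.2  0.1] [-0.312  0.459 -0.34   0.777 -0.004  2.574] 0.8
[[-0.006, 0.253, -0.967], [-0.002, -0.967, -0.253], [-1.0, 0.001, 0.007]]
[(array([ 0.5757, -0.1617,  0.03  ]), 0.57, np.float64(-0.121))]
[(array([ 0.5829, -0.1614,  0.0332]), 0.87, np.float64(-0.114))]
[(array([ 0.5803, -0.16  ,  0.0336]), 0.76, np.float64(-0.1161))]
```

View pics/wrist10.png

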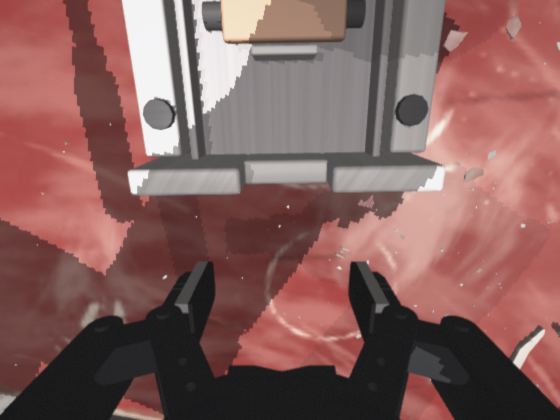

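```bash
python3 -m handwheel '[[-0.05,0,0.05,0,0,0,0.8],[-0.075,0,0,0,0,0,1],[-0.075,0,0,0,0,0,1],[-0.075,0,0,0,0,0,1],[-0.075,0,0,0,0,0,1],[-0.075,0,0,0,0,0,1],[-0.075,0,0,0,0,0,1],[-0.075,0,0,0,0,0,1],[-0.06,0,0,0,0,0,1],[0,0,0,0,0,0,1],[0,0,0,0,0,0,1]]'; python3 - <<'E'
from h import *
st(); rows_to([.507,-.047,.34],dn(TH+np.pi))
for c in ("side","scene"):
  camera(c); print([(np.round(d["at"],4),round(d["conf"],2)) for d in mark_of(c,"lever_grip")][:2])
E
```

```text
time: 12.17
eef_pos: [0.5166, -0.176, 0.3511]
tool_rot: [-0.292, 1.56, 3.113]
force: [-1.1, 0.2, -0.6]
finger_gap: 0.994
12.17 [ 0.5166 -0.176   0.3511] [-1.1  0.2 -0.6] [-0.326  0.294  0.292  1.579 -0.003  2.552] 0.99
[[-0.011, 0.261, -0.965], [0.0, -0.965, -0.261], [-1.0, -0.003, 0.01]]
shift tool units total [ 0.0224 -0.254  -0.049 ] mm [  11.2 -127.   -24.5]
rotvec units [0.0012 0.0016 0.0005]
[(array([ 0.503 , -0.0486,  0.2436]), 0.73)]
[(array([ 0.5063, -0.0468,  0.2443]), 0.72)]
```

```bash
python3 -m handwheel '[[0,-0.06,-0.012,0.001,0.002,0,1],[0,-0.06,-0.012,0,0,0,1],[0,-0.06,-0.012,0,0,0,1],[0,-0.06,-0.012,0,0,0,1],[0,0,0,0,0,0,1],[0,0,0,0,0,0,1]]'; python3 - <<'E'
from h import *
st(); rows_to([.506,-.047,.224],dn(TH+np.pi))
for c in ("side","scene","wrist"):
  im=camera(c); cv2.imwrite(f"pics/{c}11.png",im); print([(np.round(d["at"],4),round(d["conf"],2)) for d in mark_of(c,"lever_grip")][:2])
E
```

```text
time: 12.87
eef_pos: [0.5025, -0.0494, 0.3373]
tool_rot: [-0.593, 1.545, 2.801]
force: [0.5, 0.4, -0.0]
finger_gap: 1.0
12.87 [ 0.5025 -0.0494  0.3373] [ 0.5  0.4 -0. ] [-0.102  0.227  0.164  1.533  0.006  2.787] 1.0
[[-0.025, 0.25, -0.968], [0.009, -0.968, -0.25], [-1.0, -0.015, 0.022]]
shift tool units total [ 0.2264  0.0004 -0.0129] mm [113.2   0.2  -6.4]
rotvec units [-0.0005  0.0035  0.0023]
[(array([ 0.5043, -0.0475,  0.2429]), 0.65)]
[(array([ 0.5096, -0.0453,  0.2406]), 0.64)]
[(array([ 0.5082, -0.0453,  0.2462]), 0.68), (array([ 0.5737, -0.429 , -0.0023]), 0.6)]
```

View pics/wrist11.png

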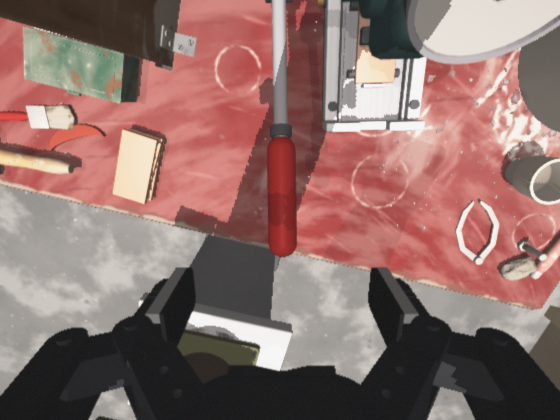

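```bash
python3 -m handwheel '[[0.04,0,-0.008,0,0.003,0.002,1],[0.045,0,-0.004,0,0,0,1],[0.045,0,0,0,0,0,1],[0.045,0,0,0,0,0,1],[0.04,0,0,0,0,0,1],[0,0,0,0,0,0,1],[0,0,0,0,0,0,1]]'; python3 - <<'E'
from h import *
st(); rows_to([.507,-.0465,.224],dn(TH+np.pi))
for c in ("side","wrist"):
  im=camera(c); cv2.imwrite(f"pics/{c}12.png",im)
E
```

```text
time: 13.75
eef_pos: [0.5118, -0.0561, 0.229]
tool_rot: [2.804, 1.564, -0.099]
force: [0.7, -0.8, -1.1]
finger_gap: 1.001
13.75 [ 0.5118 -0.0561  0.229 ] [ 0.7 -0.8 -1.1] [-0.109  0.227 -0.114  1.222  0.     2.794] 1.0
[[0.007, 0.236, -0.972], [-0.001, -0.972, -0.236], [-1.0, 0.002, -0.007]]
shift tool units total [ 0.0099 -0.0209  0.0049] mm [  5.  -10.4   2.4]
rotvec units [-0.0028 -0.0011 -0.0004]
```

View pics/wrist12.png

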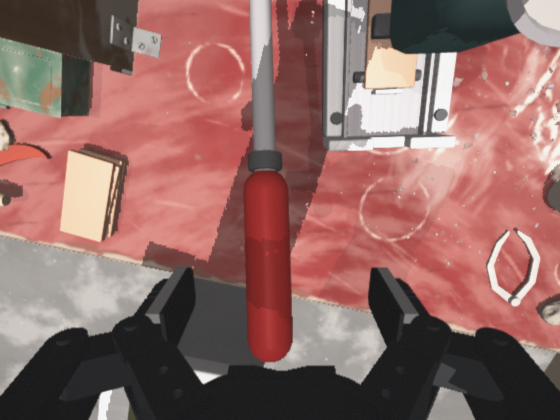

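```bash
python3 -m handwheel '[[0.011,-0.02,0.006,-0.003,-0.001,0,1],[0,0,0,0,0,0,1],[0,0,0,0,0,0,1]]'; python3 - <<'E'
from h import *
st(); rows_to([.507,-.0465,.224],dn(TH+np.pi))
for c in ("wrist",):
  im=camera(c); cv2.imwrite(f"pics/{c}13.png",im)
E
```

```text
time: 14.1
eef_pos: [0.5093, -0.0467, 0.2274]
tool_rot: [2.552, 1.562, -0.331]
force: [0.7, 0.2, -0.6]
finger_gap: 1.004
14.1 [ 0.5093 -0.0467  0.2274] [ 0.7  0.2 -0.6] [-9.000e-02  2.210e-01 -1.270e-01  1.215e+00 -2.000e-03  2.793e+00] 1.0
[[0.008, 0.255, -0.967], [-0.003, -0.967, -0.255], [-1.0, 0.005, -0.007]]
shift tool units total [ 0.0067 -0.0017  0.0043] mm [ 3.4 -0.8  2.2]
rotvec units [ 0.0004 -0.0011 -0.0008]
```

View pics/wrist13.png

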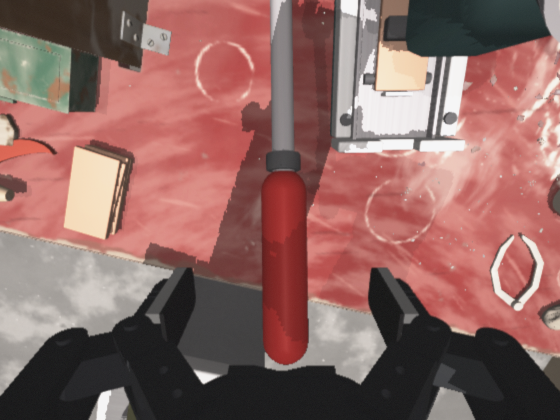

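```bash
python3 -m handwheel '[[0.008,0,0.002,0,0,0,0],[0,0,0,0,0,0,0],[0,0,0,0,0,0,0],[0,0,0,0,0,0,0],[0,0,0,0,0,0,0],[0,0,0,0,0,0,0]]' 60; python3 - <<'E'
from h import *
st()
for c in ("wrist","side"):
  im=camera(c); cv2.imwrite(f"pics/{c}14.png",im)
E
```

```text
time: 14.65
eef_pos: [0.5098, -0.0482, 0.2248]
tool_rot: [2.399, 1.557, -0.484]
force: [2.2, -2.9, 2.7]
finger_gap: 0.145
14.65 [ 0.5098 -0.0482  0.2248] [ 2.2 -2.9  2.7] [-0.091  0.219 -0.136  1.203 -0.005  2.792] 0.14
[[0.012, 0.256, -0.967], [-0.007, -0.967, -0.256], [-1.0, 0.01, -0.01]]
```

View pics/wrist14.png

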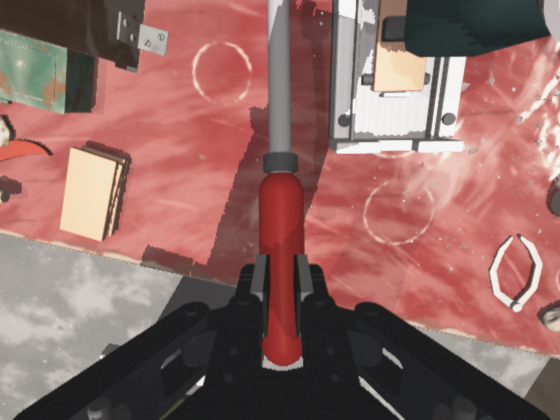

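```bash
python3 - <<'E'
from h import *
o=r.get_obs();p=o["eef_pos"]
L=[]
for c in ("side","scene"):
    im=camera(c); u,v=proj(c,p).astype(int); print(c,u,v, proj(c,[.507,-.047,.243]))
    L.append(cv2.resize(im[v-40:v+25,u-40:u+40],None,fx=5,fy=5,interpolation=cv2.INTER_CUBIC))
    print([(np.round(d["at"],4),round(d["conf"],2)) for d in mark_of(c,"lever_grip")][:2])
cv2.imwrite("pics/z15.png",np.hstack(L)); print(r.get_obs()["finger_gap"])
E
```

```text
side 242 83 [241.2  78.4]
[(array([ 0.5029, -0.0489,  0.2395]), 0.67)]
scene 233 91 [232.  86.]
[(array([ 0.5074, -0.0445,  0.2398]), 0.89)]
-0.0019570982201740626
```

View pics/z15.png

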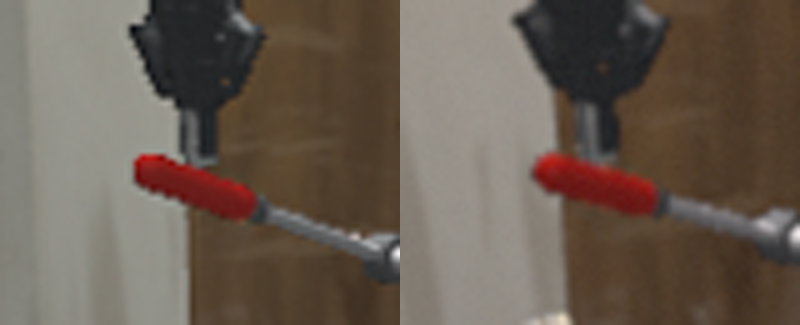

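```bash
python3 -m handwheel '[[-0.06,0,0,0,0,0,0],[-0.06,0,0,0,0,0,0],[0,0,0,0,0,0,0],[0,0,0,0,0,0,0]]'; python3 - <<'E'
from h import *
st()
o=r.get_obs();p=o["eef_pos"]
L=[]
for c in ("side","scene"):
    im=camera(c); u,v=proj(c,p); print(c,u,v, proj(c,p+[0,0,.03])); u=int(u);v=int(v)
    L.append(cv2.resize(im[v-40:v+25,u-40:u+40],None,fx=5,fy=5,interpolation=cv2.INTER_CUBIC))
    print([(np.round(d["at"],4),round(d["conf"],2)) for d in mark_of(c,"lever_grip")][:2])
cv2.imwrite("pics/z16.png",np.hstack(L)); print(r.get_obs()["finger_gap"])
cv2.imwrite("pics/w16.png",camera("wrist"))
E
```

```text
time: 15.28
eef_pos: [0.504, -0.0444, 0.2829]
tool_rot: [-1.633, 1.569, 1.768]
force: [-0.2, 0.1, 0.1]
finger_gap: -0.001
15.28 [ 0.504  -0.0444  0.2829] [-0.2  0.1  0.1] [-8.900e-02  2.060e-01 -3.000e-03  1.362e+00  2.000e-03  2.793e+00] -0.0
[[-0.0, 0.257, -0.966], [0.002, -0.966, -0.257], [-1.0, -0.002, -0.0]]
side 239.9 66.5 [239.7  57.4]
[(array([ 0.5046, -0.0453,  0.2458]), 0.66)]
scene 230.1 73.6 [229.6  64. ]
[(array([ 0.5118, -0.0423,  0.2413]), 0.68)]
-0.0050661465343752815
```

View pics/z16.png

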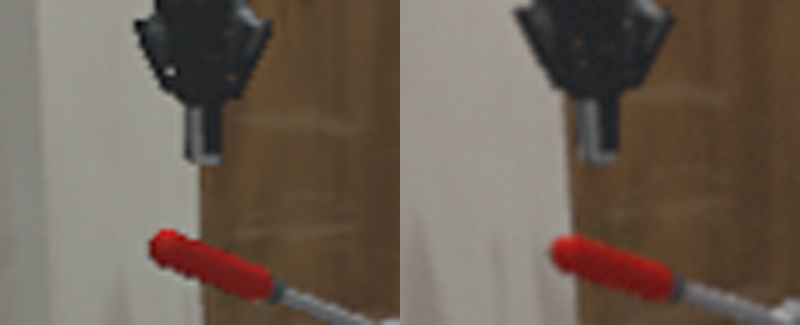

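View pics/w16.png

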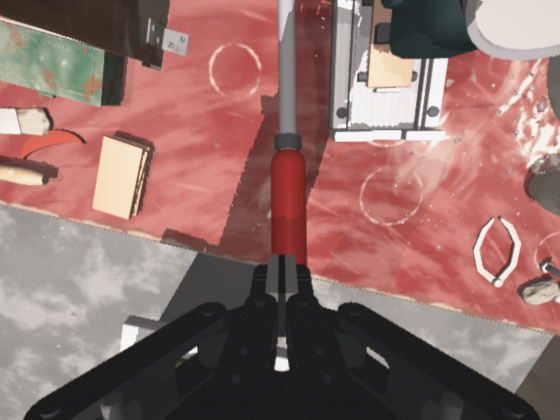

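```bash
python3 -m handwheel '[[0,0.006,-0.005,0,0,0,1],[0,0,0,0,0,0,1],[0,0,0,0,0,0,1],[0,0,0,0,0,0,1],[0,0,0,0,0,0,1],[0.03,0,0,0,0,0,1],[0.03,0,0,0,0,0,1],[0.03,0,0,0,0,0,1],[0.03,0,0,0,0,0,1],[0.02,0,0,0,0,0,1],[0,0,0,0,0,0,1]]'; python3 - <<'E'
from h import *
st(); rows_to([.508,-.047,.2],dn(TH+np.pi))
cv2.imwrite("pics/w17.png",camera("wrist"))
L=[];p=r.get_obs()["eef_pos"]
for c in ("side","scene"):
    im=camera(c); u,v=proj(c,p).astype(int)
    L.append(cv2.resize(im[v-40:v+25,u-40:u+40],None,fx=5,fy=5,interpolation=cv2.INTER_CUBIC))
cv2.imwrite("pics/z17.png",np.hstack(L))
E
```

```text
time: 16.45
eef_pos: [0.5061, -0.0469, 0.207]
tool_rot: [-0.692, 1.566, 2.709]
force: [0.1, 0.2, -0.2]
finger_gap: 1.003
16.45 [ 0.5061 -0.0469  0.207 ] [ 0.1  0.2 -0.2] [-9.300e-02  2.330e-01 -1.640e-01  1.178e+00  2.000e-03  2.789e+00] 1.0
[[-0.004, 0.257, -0.966], [0.002, -0.966, -0.257], [-1.0, -0.003, 0.004]]
shift tool units total [ 0.014   0.0012 -0.0038] mm [ 7.   0.6 -1.9]
rotvec units [0.0006 0.0006 0.0005]
```

View pics/w17.png

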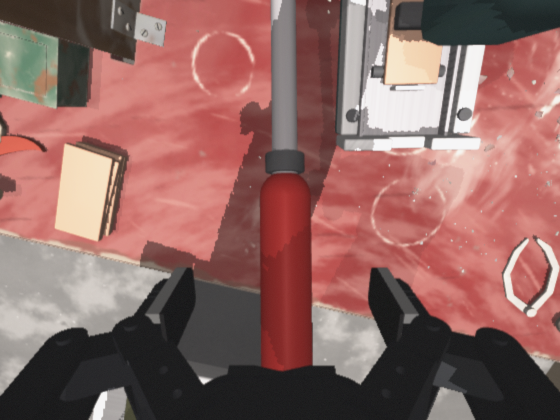

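View pics/z17.png

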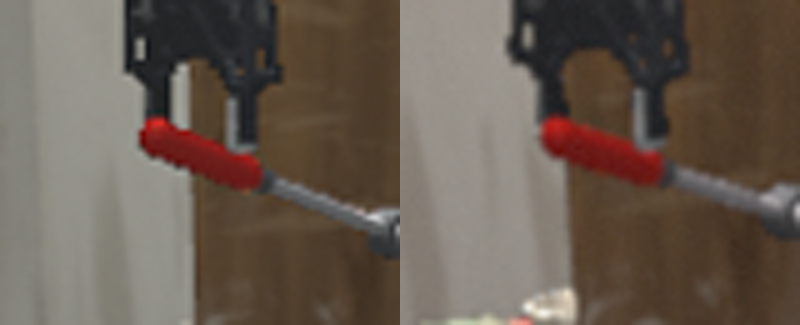

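```bash
python3 -m handwheel '[[0.014,0,-0.003,0,0,0,1],[0.012,0,0,0,0,0,1],[0,0,0,0,0,0,1],[0,0,0,0,0,0,1]]'; python3 -m handwheel '[[0,0,0,0,0,0,0],[0,0,0,0,0,0,0],[0,0,0,0,0,0,0],[0,0,0,0,0,0,0],[0,0,0,0,0,0,0],[0,0,0,0,0,0,0],[0,0,0,0,0,0,0],[0,0,0,0,0,0,0]]' 60; python3 - <<'E'
from h import *
st(); 
cv2.imwrite("pics/w18.png",camera("wrist"))
L=[];p=r.get_obs()["eef_pos"]
for c in ("side","scene"):
    im=camera(c); u,v=proj(c,p).astype(int)
    L.append(cv2.resize(im[v-60:v+20,u-40:u+40],None,fx=5,fy=5,interpolation=cv2.INTER_CUBIC))
cv2.imwrite("pics/z18.png",np.hstack(L)); st()
E
```

```text
time: 16.93
eef_pos: [0.5117, -0.0468, 0.1981]
tool_rot: [3.063, 1.565, 0.181]
force: [-0.2, -0.5, -0.3]
finger_gap: 0.998
time: 17.6
eef_pos: [0.5124, -0.0476, 0.1992]
tool_rot: [2.807, 1.563, -0.075]
force: [0.3, -0.6, -0.3]
finger_gap: 0.282
17.6 [ 0.5124 -0.0476  0.1992] [ 0.3 -0.6 -0.3] [-0.093  0.238 -0.178  1.147  0.     2.789] 0.28
[[0.008, 0.257, -0.966], [-0.001, -0.966, -0.257], [-1.0, 0.002, -0.007]]
17.75 [ 0.5124 -0.0476  0.1992] [-0.1 -0.5 -0.3] [-0.093  0.238 -0.178  1.147  0.     2.789] 0.28
[[0.008, 0.257, -0.966], [-0.001, -0.966, -0.257], [-1.0, 0.003, -0.007]]
```

View pics/z18.png

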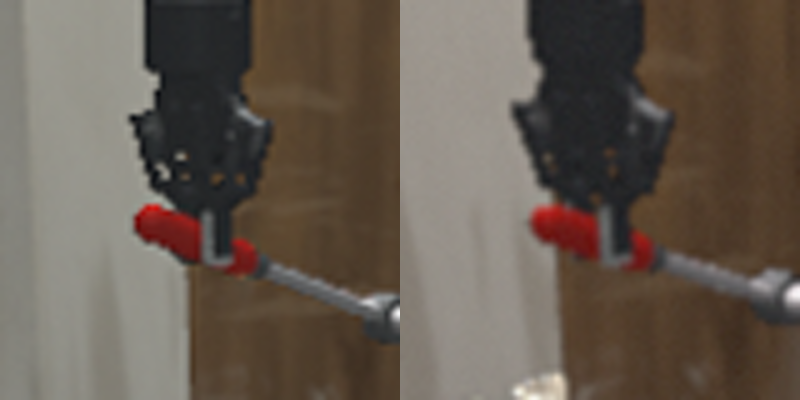

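```bash
python3 -m handwheel '[[0.018,0,0.005,0,0,0,0],[0.018,0,0.005,0,0,0,0],[0.018,0,0.004,0,0,0,0],[0.018,0,0.002,0,0,0,0],[0,0,0,0,0,0,0]]' 60; python3 - <<'E'
from h import *
st(); p=r.get_obs()["eef_pos"]
L=[]
for c in ("side","scene"):
    im=camera(c); u,v=proj(c,p).astype(int)
    L.append(cv2.resize(im[v-70:v+10,u-40:u+100],None,fx=2.8,fy=2.8,interpolation=cv2.INTER_CUBIC))
cv2.imwrite("pics/z19.png",np.hstack(L))
E
```

```text
time: 18.17
eef_pos: [0.5022, -0.0505, 0.1656]
tool_rot: [2.543, 1.563, -0.337]
force: [-0.1, 0.3, 4.1]
finger_gap: 0.284
18.17 [ 0.5022 -0.0505  0.1656] [-0.1  0.3  4.1] [-9.900e-02  2.390e-01 -2.670e-01  1.057e+00 -2.000e-03  2.781e+00] 0.28
[[0.008, 0.258, -0.966], [-0.003, -0.966, -0.258], [-1.0, 0.005, -0.007]]
```

View pics/z19.png

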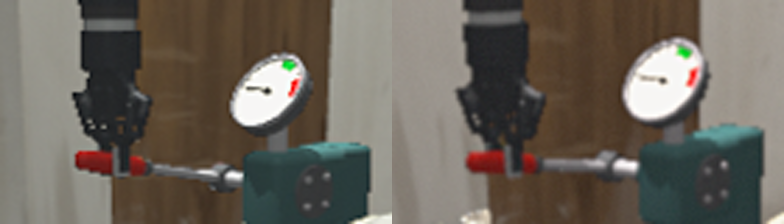

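```bash
python3 -m handwheel '[[0.018,0,0.002,0,0,0,0],[0.018,0,0.002,0,0,0,0],[0.018,0,0.001,0,0,0,0],[0.018,0,0,0,0,0,0],[0.018,0,0,0,0,0,0],[0,0,0,0,0,0,0]]' 60; python3 - <<'E'
from h import *
st(); p=r.get_obs()["eef_pos"]
L=[]
for c in ("side","scene"):
    im=camera(c); u,v=proj(c,p).astype(int)
    L.append(cv2.resize(im[v-80:v+10,u-20:u+90],None,fx=3.6,fy=3.6,interpolation=cv2.INTER_CUBIC))
cv2.imwrite("pics/z20.png",np.hstack(L))
E
```

```text
time: 18.77
eef_pos: [0.498, -0.0517, 0.1257]
tool_rot: [2.35, 1.563, -0.532]
force: [-3.2, -1.3, 7.8]
finger_gap: 0.28
18.77 [ 0.498  -0.0517  0.1257] [-3.2 -1.3  7.8] [-0.101  0.26  -0.348  0.955 -0.003  2.781] 0.28
[[0.007, 0.257, -0.966], [-0.004, -0.966, -0.257], [-1.0, 0.006, -0.006]]
```

View pics/z20.png

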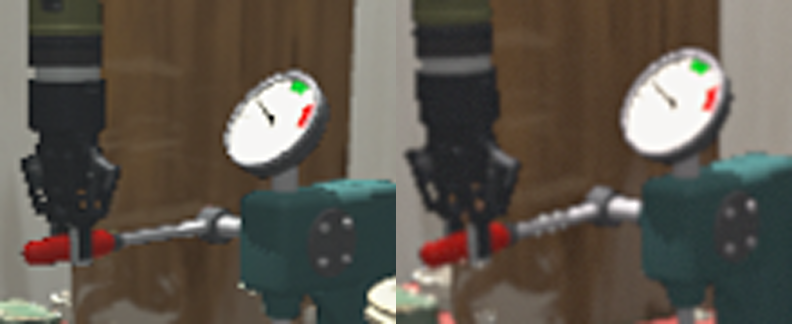

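```bash
python3 -m handwheel '[[0.016,0,-0.001,0,0,0,0],[0.016,0,-0.001,0,0,0,0],[0.014,0,-0.002,0,0,0,0],[0,0,0,0,0,0,0]]' 60; python3 - <<'E'
from h import *
st(); p=r.get_obs()["eef_pos"]
L=[]
for c in ("side","scene"):
    im=camera(c); u,v=proj(c,[.673,-.135,.295]).astype(int)
    L.append(cv2.resize(im[v-25:v+25,u-30:u+30],None,fx=6.5,fy=6.5,interpolation=cv2.INTER_CUBIC))
cv2.imwrite("pics/z21.png",np.hstack(L))
E
```

```text
time: 19.2
eef_pos: [0.4991, -0.0515, 0.1083]
tool_rot: [2.299, 1.562, -0.583]
force: [-4.7, -1.4, 11.1]
finger_gap: 0.288
19.2 [ 0.4991 -0.0515  0.1083] [-4.7 -1.4 11.1] [-0.1    0.276 -0.376  0.911 -0.004  2.783] 0.29
[[0.008, 0.256, -0.967], [-0.005, -0.967, -0.256], [-1.0, 0.007, -0.006]]
```

View pics/z21.png

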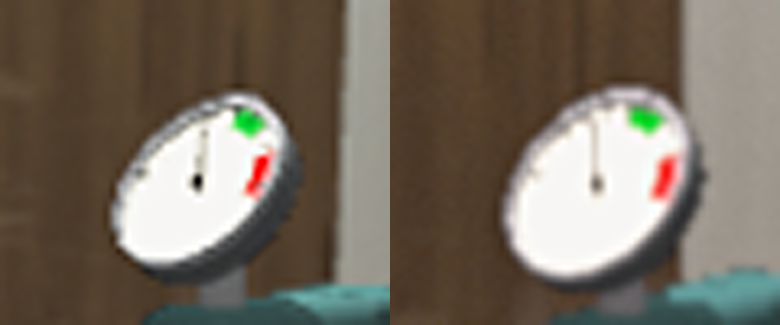

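```bash
python3 -m handwheel '[[0.016,0,-0.002,0,0,0,0],[0.014,0,-0.002,0,0,0,0],[0,0,0,0,0,0,0]]' 60; python3 - <<'E'
from h import *
st(); p=r.get_obs()["eef_pos"]
L=[]
for c in ("side","scene"):
    im=camera(c); u,v=proj(c,[.673,-.135,.295]).astype(int)
    L.append(cv2.resize(im[v-25:v+25,u-30:u+30],None,fx=6.5,fy=6.5,interpolation=cv2.INTER_CUBIC))
cv2.imwrite("pics/z22.png",np.hstack(L))
E
```

```text
time: 19.55
eef_pos: [0.5004, -0.0512, 0.0983]
tool_rot: [2.275, 1.561, -0.608]
force: [-4.4, -0.9, 11.8]
finger_gap: 0.278
19.55 [ 0.5004 -0.0512  0.0983] [-4.4 -0.9 11.8] [-0.098  0.286 -0.39   0.886 -0.005  2.785] 0.28
[[0.008, 0.256, -0.967], [-0.006, -0.967, -0.256], [-1.0, 0.008, -0.007]]
```

View pics/z22.png

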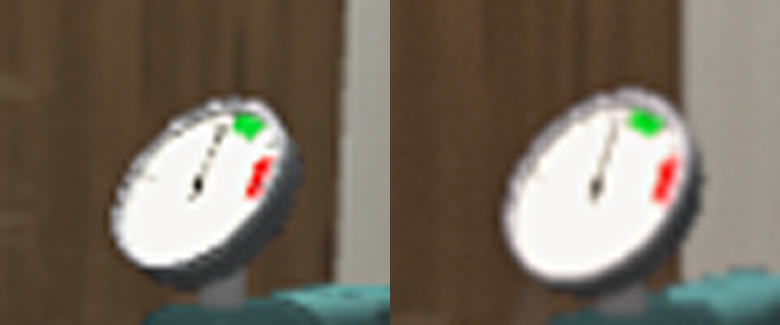

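```bash
python3 -m handwheel '[[0.011,0,-0.002,0,0,0,0],[0.011,0,-0.002,0,0,0,0],[0,0,0,0,0,0,0]]' 60; python3 - <<'E'
from h import *
st(); p=r.get_obs()["eef_pos"]
L=[]
for c in ("side","scene"):
    im=camera(c); u,v=proj(c,[.673,-.135,.295]).astype(int)
    L.append(cv2.resize(im[v-25:v+25,u-30:u+30],None,fx=6.5,fy=6.5,interpolation=cv2.INTER_CUBIC))
cv2.imwrite("pics/z23.png",np.hstack(L))
E
```

```text
time: 19.9
eef_pos: [0.5014, -0.0509, 0.0926]
tool_rot: [2.209, 1.56, -0.675]
force: [-5.1, -1.3, 12.3]
finger_gap: 0.287
19.9 [ 0.5014 -0.0509  0.0926] [-5.1 -1.3 12.3] [-0.097  0.292 -0.398  0.872 -0.006  2.786] 0.29
[[0.009, 0.255, -0.967], [-0.007, -0.967, -0.255], [-1.0, 0.009, -0.007]]
```

View pics/z23.png

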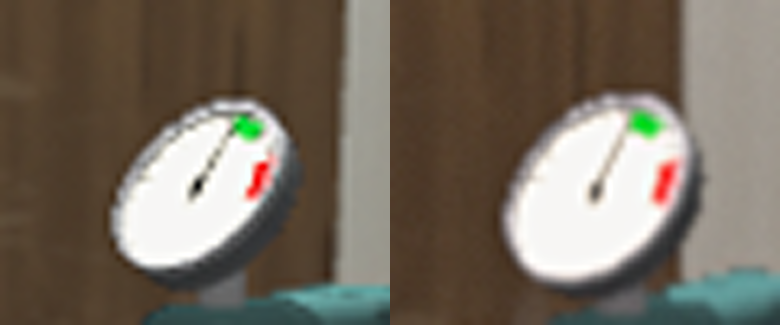

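```bash
python3 -m handwheel '[[0.01,0,-0.002,0,0,0,0],[0.01,0,-0.002,0,0,0,0],[0,0,0,0,0,0,0],[0,0,0,0,0,0,0]]' 60; python3 - <<'E'
from h import *
st(); p=r.get_obs()["eef_pos"]
L=[]
for c in ("side","scene"):
    im=camera(c); u,v=proj(c,[.673,-.135,.295]).astype(int)
    L.append(cv2.resize(im[v-25:v+25,u-30:u+30],None,fx=6.5,fy=6.5,interpolation=cv2.INTER_CUBIC))
cv2.imwrite("pics/z24.png",np.hstack(L))
E
```

```text
time: 20.33
eef_pos: [0.5019, -0.0508, 0.0897]
tool_rot: [2.141, 1.559, -0.743]
force: [-5.1, -1.3, 12.2]
finger_gap: 0.285
20.33 [ 0.5019 -0.0508  0.0897] [-5.1 -1.3 12.2] [-0.096  0.296 -0.401  0.864 -0.007  2.788] 0.29
[[0.009, 0.255, -0.967], [-0.008, -0.967, -0.255], [-1.0, 0.01, -0.006]]
```

View pics/z24.png

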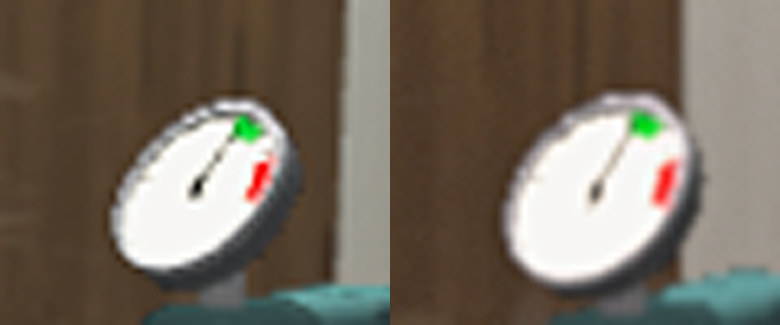

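```bash
python3 -m handwheel '[[0.012,0,-0.002,0,0,0,0],[0.011,0,-0.002,0,0,0,0],[0.004,0,0,0,0,0,0]]' 60; python3 - <<'E'
from h import *
st(); p=r.get_obs()["eef_pos"]
L=[]
for c in ("side","scene"):
    im=camera(c); u,v=proj(c,[.673,-.135,.295]).astype(int)
    L.append(cv2.resize(im[v-25:v+25,u-30:u+30],None,fx=6.5,fy=6.5,interpolation=cv2.INTER_CUBIC))
cv2.imwrite("pics/z25.png",np.hstack(L));st()
E
```

```text
time: 20.68
eef_pos: [0.5037, -0.0504, 0.0819]
tool_rot: [2.236, 1.557, -0.648]
force: [-5.8, -0.7, 14.9]
finger_gap: 0.286
20.68 [ 0.5037 -0.0504  0.0819] [-5.8 -0.7 14.9] [-0.095  0.305 -0.412  0.843 -0.007  2.79 ] 0.29
[[0.011, 0.254, -0.967], [-0.008, -0.967, -0.254], [-1.0, 0.011, -0.008]]
20.78 [ 0.5037 -0.0504  0.0822] [-5.9 -1.5 15.3] [-0.095  0.304 -0.411  0.844 -0.007  2.79 ] 0.28
[[0.011, 0.254, -0.967], [-0.008, -0.967, -0.254], [-1.0, 0.011, -0.008]]
```

View pics/z25.png

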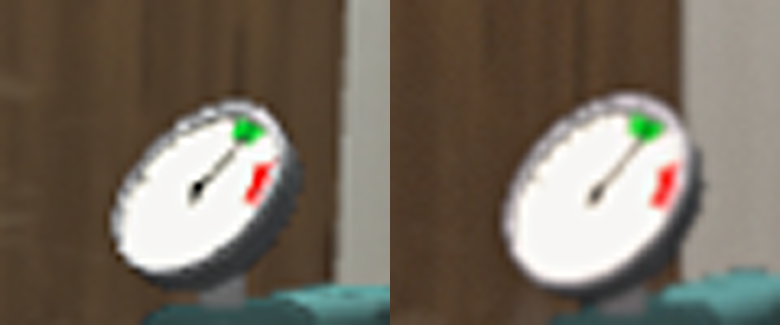

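```bash
python3 - <<'E'
from h import *
for i in range(12): camera("side")
st(); L=[]
for c in ("side","scene"):
    im=camera(c); u,v=proj(c,[.673,-.135,.295]).astype(int)
    L.append(cv2.resize(im[v-25:v+85,u-60:u+60],None,fx=3.3,fy=3.3,interpolation=cv2.INTER_CUBIC))
    print([(np.round(d["at"],4),round(d["conf"],2)) for d in mark_of(c,"drawer_front")][:2])
cv2.imwrite("pics/z26.png",np.hstack(L));st()
E
```

```text
21.38 [ 0.5037 -0.0504  0.0823] [-6.1 -1.  15. ] [-0.095  0.304 -0.411  0.844 -0.007  2.789] 0.28
[[0.011, 0.254, -0.967], [-0.008, -0.967, -0.254], [-1.0, 0.011, -0.008]]
[(array([ 0.5769, -0.1606,  0.0348]), 0.84)]
[(array([ 0.58  , -0.1603,  0.0328]), 0.56)]
21.58 [ 0.5037 -0.0504  0.0824] [-6.6 -1.1 14.8] [-0.095  0.304 -0.411  0.844 -0.007  2.79 ] 0.28
[[0.011, 0.254, -0.967], [-0.008, -0.967, -0.254], [-1.0, 0.011, -0.008]]
```

View pics/z26.png

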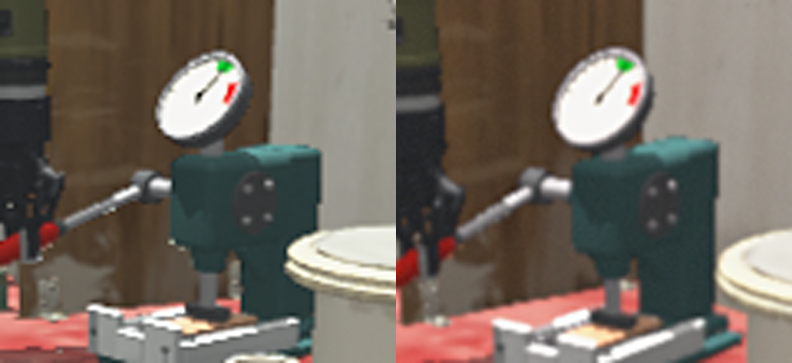

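Stable: the needle sits mid-green in both views, the drawer is home and the handle is gripped. Handing in.

```bash
python3 - <<'E'
from h import *
print(r.finish_job())
E
```

```text
the job is handed in; nothing more can be done
None
```

The job is handed in at about 21.6 s with the lever still held down and the needle in the middle of the green in both camera views.

- **Drawer:** I pushed the drawer home with the open fingers on either side of the notch. Its front then measured about 114–121 mm in front of the tester's origin, where home is 119 mm, and it stayed there after I backed off. I pressed the lever only after that.
- **Lever:** I gripped the handle at 60 N and pressed it down in small steps while watching the dial. In the last 0.8 s before handing in, the arm held still with about 15 N downward and the needle did not move. It never came near the red.

**What went wrong on the way:**
- **Fingertip offset:** The shut fingertips turned out to sit about 24 mm farther back than the reported TCP. I did not find out why.
- **Drawer, first tries:** Two early moves passed over the notch of the drawer's front plate without moving it. No contact force showed in the readings after these moves.
- **Lever, first grasp:** The fingers slipped off the top of the handle. I corrected for the offset and gripped it again.

The highest force I read was about 28 N at the wrist, during the drawer push, though I only had readings at the end of each move. I did not go near the cup, the calipers or the stack of tiles. They looked undisturbed in the pictures, but I did not measure them again at the end.

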